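# Clamp the dive gauge in the ratchet rinse clamp and keep it gripped

## Robot

A 7-joint arm with a two-finger parallel gripper is mounted at the origin on the work surface. World frame = base frame: x ahead of the robot, y to its left, z up, the work surface at z = 0. Lengths are in mm, angles in rad, forces in N, time in s.
With the tool pointing down it reaches from about 400 to 875 mm from the base axis. Payload 4.4 kg.
Tool frame: the origin (TCP) lies on the centre line of the jaws, within the pads' length; the fingertips stand 14 mm ahead of it and the grasp point (between the pads) lies 5 mm behind it; z points along the fingers, x is the direction in which the jaws open and shut, and the axes are right-handed (so a half turn about z gives the same grasp; the last joint's range is limited). The gripper opens to 85 mm and grips with 20 to 120 N. Pads are 22 mm wide; open, the fingers measure 114 mm over their backs; the gripper's body (76 mm by 85 mm) begins 54 mm behind the grasp point. The pads swing forward as they close: fully open they stand 13 mm farther back than shut.
Start: joints at [1.142, 0.628, 0.038, 1.517, -0.027, 0.996, -0.02], TCP at [230.708, -607.693, 245.313] pointing down, gripper open.
Joint ranges: [-3.06, 3.06], [-0.37, 2.12], [-1.25, 1.32], [0.18, 2.47], [-1.1, 4.24], [0.23, 1.98], [-2.94, 2.94]. Speed limits (rad/s): [2.57, 2.57, 3.14, 3.14, 3.14, 3.14, 3.14].

## Interface

Orientations are given as [roll, pitch, yaw] about the fixed x, y, z axes, in that order (R = Rz(yaw) Ry(pitch) Rx(roll)).
In Python, from cell import ctrl gives the robot as it stands.
- The arm moves only by the tool send_rows, never from a script. Its argument "commands" is a list of rows, each a list of 5 numbers: the finger opening in mm, from 0 to 85.4, then the shift along the tool's x, y, z in mm, then the turn about the tool's z in degrees. In form: [[grip, x, y, z, roll], ...]. A call has 1 to 5 rows; each row is the pose to reach, as a shift and turn from the pose measured when the call began, along the tool's axes at that moment; what a row does not reach only later rows make up. A row lasts 1/10 s, in which the tool goes at most 50 mm and 8.59 degrees, less where a joint would pass 70% of its speed; a pose out of reach is approached as far as the arm can. A call with a gripper value outside its range is refused whole. The fingers move at their own pace and stop on an object; the grip force is fixed at half the most. Time passes only in rows, so rows that repeat a pose let the fingers close. It gives the time, the measured TCP pose, the force and the opening at its end, in the units of the state.
- ctrl.read_state(): the state, without advancing time (a new reading comes with each control period).
- ctrl.get_image(name): name is "scene" or "top" or "wrist"; returns the picture (420x560x3 uint8, red, green, blue); there is no depth.
- ctrl.camera_params(name): a dict with "fx", "fy", "cx", "cy" (pixels), "cam_to_world" (4x4, takes a point from camera to world coordinates). Camera axes: x right, y down, z forward; pixel columns grow to the right and rows downward; lengths in mm; the calibration is good to about 2 mm. A picture is of the moment at which its call begins: read the wrist's pose just before it. camera_params takes no time and is no camera call; for the wrist camera it gives the pose at the moment of the call.
- ctrl.finish_job(): hands the job in, once; it reports no verdict.
The state is a dict: "clock": time; "qpos": joint angles; "qd": joint speeds; "tau": joint torques, N m; "eef_pos": TCP position; "tool_rot": TCP orientation; "force": force on the tool from outside, world axes, zero at the start; "torque": the same for the moment, N m; "width": finger opening in mm.
Only numpy, scipy, OpenCV 4.12 (cv2) and the standard library are available. Lean on these libraries where they do the work, as an engineer would, in place of code of your own. Each camera call takes 0.05 s, during which the arm holds its last target.

## Task

Set the round dive gauge, face up, fully down into the round pocket of the bench clamp and let go of it. Then pump the clamp's two squeeze handles (squeeze, let out, squeeze again) until the sprung pad meets the gauge and its spring is pressed about half-way in, and finish while still squeezing the handles so the gauge stays gripped for rinsing. Never press the pad spring right down (that would crush the gauge), move the bar only by the handles, and leave the other things where they are.

Things in the scene. Friction and masses are not known exactly. Their poses are not given: they have to be found in the camera images.
- gauge_mid (a point): Centre of the loose dive gauge: an upright round puck in a black rubber boot with a pale dial on top, 56 mm diameter, 36 mm high, about 0.18 kg, standing on the bench face up, to the left or the right of the clamp. This point lies on its axis half-way up (18 mm above its underside); z is its axis, up.
- clamp: The clamp, screwed to the bench; place and heading vary, working it moves nothing but its mechanism. In line along its x axis, from its origin (on the bench): grips at -125 mm, steel head (-57 to +7 mm, top 56 mm above the bench), toothed bar with sprung pad, pocket at +120 mm, backstop. The pad drives the gauge up to 4 mm along x against the backstop.
- pocket (a point): Centre of the floor of the round pocket in the clamp's grey plastic nest: 60 mm diameter, 6 mm deep, bevelled mouth; floor 10 mm, rim 16 mm above the bench. A seated gauge's centre is 18 mm above this point. x axis: level, from the handles to the pocket. A backstop 50 mm wide (along y), top 44 mm above the bench, begins 30 mm beyond at +x; to +y and -y the gauge is free above the rim. z up.
- pad_face (a point): Centre of the flat front face of the sprung black rubber pad (30 mm wide, 22 mm high, 32 mm above the bench) at the front end of the ratchet bar. It faces along the clamp's axis towards the pocket. It stands 27 to 55 mm from a seated gauge at the start and 18 mm before a steel plate, with a coil spring between. Axes as the pocket's.
- grip (a point): Point midway between the two grips, 70 mm above the bench: take them here from above, squeezing along y (axes as the pocket's). The grips are two upright black rubber posts, 16 mm in diameter, reaching 41 to 91 mm above the bench, at +y and -y. Let out they measure 66 mm over their outer sides, fully squeezed 42 mm; both move inward equally, and a spring opens them.
- handle_l (a joint): Angle of the handles, rad: 0 let out (66 mm over the grips), 0.126 squeezed (42 mm). The bar moves 0.83 mm per mm that the grips close; up to 6 mm of bar travel may pass before the ratchet (pitch 6 mm) bites. Let out, a 3 N brake holds the bar (a pad pressed harder pushes it back a little). Pinch about 6 N running free, 12 N with the pad spring half in.
- handle_r (a joint): Angle of the other handle, always equal to the first.
- bar (a joint): Travel of the ratchet bar towards the pocket, m; 0 fully back, 0 to 0.028 at the start.
- pad (a joint): How far the pad is pushed back against its spring, m: 0 free, 0.018 pressed right down; 800 N/m.
- weight_mid (a point): Bystander, centre of a black rubber-covered dive weight with a square outline, 56 x 56 x 36 mm, 0.6 kg: it does not fit the pocket.
- soap: Bystander: clear soap dispenser with a white pump head, 68 mm diameter, 160 mm tall; origin under its centre.
- cup: Bystander: plastic cup lying on its side, 100 mm long, 72 mm at the rim; origin on the bench under its middle.
- s_hook: Bystander: steel S-hook lying flat, 130 x 45 mm, 8 mm thick; origin at its middle.
- scrub_brush: Bystander: scrubbing brush with a wooden handle lying on the bench, about 200 mm long, 20 mm high.
- grease_jar: Bystander: small jar, 40 mm diameter, 32 mm high.
- torch: Bystander: dive torch standing on its head, 52 mm diameter, 130 mm tall.
Mind the look-alikes: they are no part of the job. What is shaped like the part that bears gauge_mid but orange or yellow is not meant.

How it is judged:
By the outcome, as a careful person would: the job done as asked, in the order asked, and still so for the second after the job is handed in, while the arm keeps its last pose, push and grip.
It also fails if it takes over 72 s, if anything falls off the work surface, if the arm or the gripper's body presses on something with over 40 N, if the wrist force passes 120 N, or if a joint passes its speed limit or range.

## Working session

There is one attempt and no reset: what is moved stays moved. The work goes in short steps, Python scripts to look and compute and a tool call to move; the robot and the scene stay as the last step left them, time stands still between calls to the robot, and variables do not carry over. Pictures are saved under pics/ and viewed, and the job is handed in when it is done.

Besides the shell and the picture viewer there is one more tool, called after "Call:" as name(argument=value, ...) on one line, values as JSON. send_rows: Moves the arm, as the interface text tells. Its arguments: {"type":"object","properties":{"commands":{"type":"array"}},"required":["commands"]}

```bash
mkdir -p pics; ls; python3 - <<'E'
from cell import ctrl
import cv2
s=ctrl.read_state();print(s)
for n in("scene","top"):
    im=ctrl.get_image(n);cv2.imwrite(f"pics/{n}0.png",im[:,:,::-1]);p=ctrl.camera_params(n);print(n,p)
print(ctrl.camera_params("wrist"))
E
```

```text
pics
{'clock': 0.0, 'qpos': array([ 1.14219384,  0.62933922,  0.0384382 ,  1.51839167, -0.02700544,
        0.9962706 , -0.01997451]), 'qd': array([-0.00165366, -0.00073088,  0.00119801, -0.00102268,  0.00031757,
       -0.0011494 ,  0.0015749 ]), 'tau': array([ 1.74781658e-04, -5.63400507e+01,  1.22653484e+00, -1.93451536e+01,
        1.10796030e-02,  1.05549971e-02,  6.05311982e-06]), 'eef_pos': array([ 230.49909404, -607.11469191,  244.38588421]), 'tool_rot': array([ 3.14157450e+00,  1.89090735e-03, -1.20796883e+00]), 'force': array([-0.22090556,  0.00761347, -0.18425041]), 'torque': array([ 0.0037895 , -0.01607862,  0.00477914]), 'width': 85.23357746062844}
scene {'fx': 390.7360628137047, 'fy': 390.7360628137047, 'cx': 274.6556863296464, 'cy': 210.11823744708457, 'cam_to_world': array([[-3.20953600e-01,  6.39897288e-01, -6.98226502e-01,
         1.37544099e+03],
       [ 9.47093913e-01,  2.17924373e-01, -2.35631253e-01,
         2.41209607e+02],
       [ 1.38077274e-03, -7.36912768e-01, -6.75986439e-01,
         8.67262657e+02],
       [ 0.00000000e+00,  0.00000000e+00,  0.000000
[... 261 characters left out ...]
6904e-01,  8.79455111e-03,  6.98879287e-03,
        -9.40911911e+00],
       [-8.14580640e-03, -1.39273360e-01, -9.90220469e-01,
         1.05091734e+03],
       [ 0.00000000e+00,  0.00000000e+00,  0.00000000e+00,
         1.00000000e+00]])}
{'fx': 355.1957543427152, 'fy': 355.1957543427152, 'cx': 282.630262521869, 'cy': 209.41042363469023, 'cam_to_world': array([[ 3.54947483e-01, -8.86726581e-01, -2.96189559e-01,
         3.05715779e+02],
       [-9.34885588e-01, -3.37037042e-01, -1.11332697e-01,
        -5.78668819e+02],
       [-1.10519102e-03,  3.16420610e-01, -9.48618351e-01,
         3.74324727e+02],
       [ 0.00000000e+00,  0.00000000e+00,  0.00000000e+00,
         1.00000000e+00]])}
```

View pics/scene0.png

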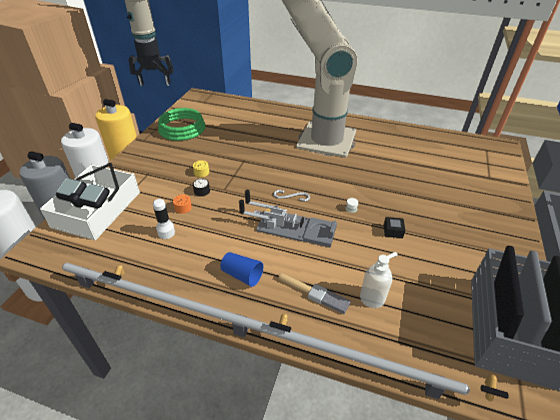

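View pics/top0.png

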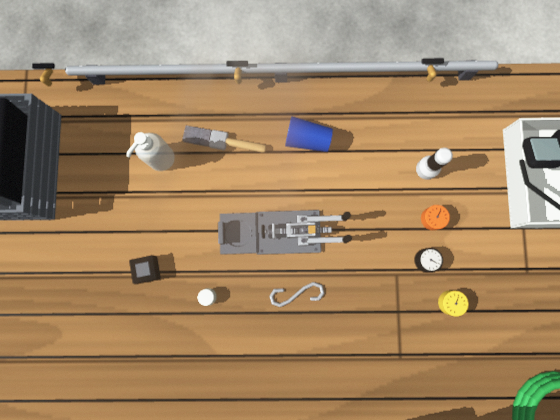

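The top view shows the white-dial gauge at about (430,260), with orange and yellow look-alikes nearby. The clamp's grips are at about (346,216) and (346,239), and the pocket is at about (237,232). I'll zoom in to measure.

```bash
cat > h.py <<'E'
import numpy as np,cv2
from cell import ctrl
def ray(P,u,v):
    T=P["cam_to_world"];d=T[:3,:3]@np.array([(u-P["cx"])/P["fx"],(v-P["cy"])/P["fy"],1]);return T[:3,3],d
def onz(P,u,v,z):
    o,d=ray(P,u,v);return o+d*(z-o[2])/d[2]
def proj(P,p):
    T=P["cam_to_world"];c=T[:3,:3].T@(np.asarray(p,float)-T[:3,3]);return np.array([P["fx"]*c[0]/c[2]+P["cx"],P["fy"]*c[1]/c[2]+P["cy"]])
E
python3 - <<'E'
import cv2
im=cv2.imread("pics/top0.png")
cv2.imwrite("pics/t0a.png",cv2.resize(im[200:270,210:360],None,fx=5,fy=5,interpolation=cv2.INTER_CUBIC))
cv2.imwrite("pics/t0b.png",cv2.resize(im[190:330,400:480],None,fx=4,fy=4,interpolation=cv2.INTER_CUBIC))
E
```

```text
(no output)
```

View pics/t0a.png

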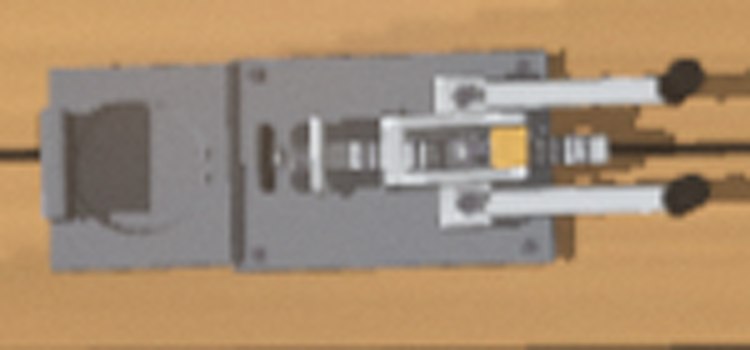

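View pics/t0b.png

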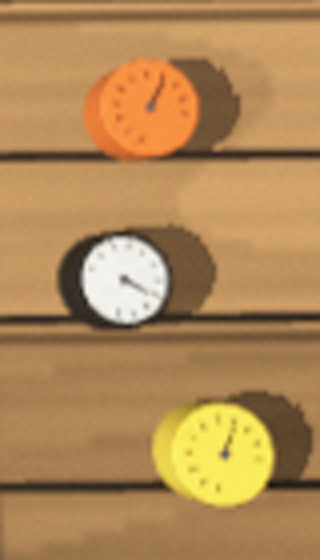

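```bash
python3 - <<'E'
from h import *
P=ctrl.camera_params("top")
f=lambda x,y,z:onz(P,210+x/5,200+y/5,z)
g=onz(P,431.3,259.8,36);print("gauge",g)
pk=f(148,169,16);g1=f(683,80,91);g2=f(687,194,91);print("pocket",pk,"grips",g1,g2)
m=(g1+g2)/2;d=pk-m;print(m,d,np.linalg.norm(d[:2]),np.degrees(np.arctan2(d[1],d[0])))
# plate edges z=~? 
for a in [(50,70),(50,268),(237,60),(240,268),(545,52),(550,264)]:print(a,f(*a,10 if a[0]>230 else 16))
print("pad",f(267,158,43),f(318,155,43))
im=cv2.imread("pics/top0.png")
hsv=cv2.cvtColor(im,cv2.COLOR_BGR2HSV)
mk=cv2.inRange(hsv,(0,0,150),(180,60,255))[230:290,400:460]
n,l,st,c=cv2.connectedComponentsWithStats(mk);print(st,c)
E
```

```text
gauge [ 465.65991288 -337.65548941   36.        ]
pocket [529.87927446  96.06305503  16.        ] grips [ 559.37639953 -142.57524099   91.        ] [ 510.05757932 -142.91398358   91.        ]
[ 534.71698943 -142.74461229   91.        ] [ -4.83771497 238.80766731 -75.        ] 238.85666298951116 91.16052698980579
(50, 70) [576.6525095  142.10759872  16.        ]
(50, 268) [484.44977037 141.0487078   16.        ]
(237, 60) [581.45407595  55.12297164  10.        ]
(240, 268) [484.03672866  53.74714806  10.        ]
(545, 52) [583.95973208 -89.49249106  10.        ]
(550, 264) [484.71494818 -89.89103659  10.        ]
pad [531.85338795  39.52134771  43.        ] [533.017648    16.46420876  43.        ]
[[   0    0   60   60 3244]
 [  21   19   21   22  356]] [[29.36590629 29.49815043]
 [30.72191011 29.51685393]]
```

```bash
cat >> h.py <<'E'
from scipy.spatial.transform import Rotation as R
def delta(t,s=None):
    s=s or ctrl.read_state();M=R.from_euler('xyz',s['tool_rot']).as_matrix()
    return M.T@(np.asarray(t,float)-s['eef_pos'])
def st():
    s=ctrl.read_state();print(round(s['clock'],2),s['eef_pos'].round(1),np.degrees(s['tool_rot']).round(1),s['force'].round(1),round(s['width'],1),s['qpos'].round(2));return s
E
python3 - <<'E'
from h import *
st();print(delta([465.7,-337.6,150]))
E
```

```text
0.1 [ 230.5 -607.2  244.5] [-1.80e+02  1.00e-01 -6.92e+01] [0.2 0.6 0.2] 85.5 [ 1.14  0.63  0.04  1.52 -0.03  1.   -0.02]
[-168.40818179 -315.54640155   94.76351326]
```

Call:
send_rows(commands=[[85,-21,-39,12,0],[85,-42,-79,24,0],[85,-63,-118,36,0],[85,-84,-158,48,0],[85,-105,-197,60,0]])

```text
clock: 0.6
eef_pos: [378.3, -437.4, 184.0]
tool_rot: [3.142, 0.002, -1.208]
force: [0.8, -1.2, -0.8]
width: 85.0
```

Call:
send_rows(commands=[[85,-21,-39,12,0],[85,-42,-79,24,0],[85,-63,-118,36,0],[85,-63,-118,36,0],[85,-63,-118,36,0]])

```text
clock: 1.1
eef_pos: [466.7, -335.0, 147.4]
tool_rot: [3.141, 0.003, -1.205]
force: [-0.1, -0.7, -1.5]
width: 85.0
```

```bash
python3 - <<'E'
from h import *
s=st();P=ctrl.camera_params("wrist");im=ctrl.get_image("wrist");cv2.imwrite("pics/w1.png",im[:,:,::-1]);np.save("w1.npy",P)
E
```

```text
1.1 [ 466.7 -335.   147.4] [180.    0.2 -69. ] [-0.1 -0.7 -1.5] 85.0 [ 0.54  0.65  0.05  1.82 -0.05  0.67 -0.59]
```

View pics/w1.png

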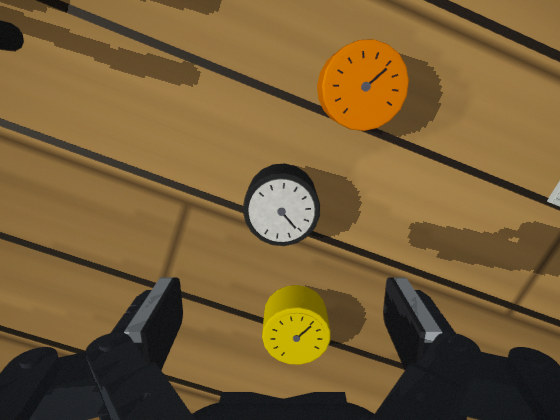

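The wrist view has the white gauge dial at about (282,212), with the yellow one below it at (297,337) and the orange one at (366,86).

```bash
python3 - <<'E'
from h import *
P=np.load("w1.npy",allow_pickle=True).item()
im=cv2.imread("pics/w1.png");hsv=cv2.cvtColor(im,cv2.COLOR_BGR2HSV)
mk=cv2.inRange(hsv,(0,0,120),(180,60,255))
n,l,s_,c=cv2.connectedComponentsWithStats(mk)
for i in range(1,n):
    if s_[i,4]>500:print(s_[i],c[i])
i=[i for i in range(1,n) if l[225,270]==i or l[205,265]==i]
print(onz(P,282,211.5,36))
for n_,u,v in(("yel",297,337),("or",366,87)):print(n_,onz(P,u,v,36))
print(delta([465.7,-337.6,23]))
E
```

```text
[ 249  179   66   63 3065] [280.84959217 210.03523654]
[ 464.81963837 -334.8122559    36.        ]
yel [ 368.43719936 -384.76687211   36.        ]
or [ 562.98540033 -354.95449397   36.        ]
[1.00613978e+00 1.19907402e-01 1.24838705e+02]
```

Call:
send_rows(commands=[[85,0,1.5,40,0],[85,0,1.5,80,0],[85,0,1.5,110,0],[85,0,1.5,124,0],[85,0,1.5,124,0]])

```text
clock: 1.65
eef_pos: [462.1, -338.0, 22.5]
tool_rot: [3.138, 0.004, -1.21]
force: [0.3, 0.1, 0.9]
width: 85.1
```

Call:
send_rows(commands=[[30,0,0,0,0],[30,0,0,0,0],[30,0,0,0,0],[30,0,0,0,0],[30,0,0,0,0]])

```text
clock: 2.15
eef_pos: [462.6, -339.0, 24.4]
tool_rot: [3.139, 0.002, -1.211]
force: [-1.9, 0.5, 6.3]
width: 54.0
```

Call:
send_rows(commands=[[30,0,0,0,0],[30,0,0,0,0],[30,0,0,0,0],[30,0,0,0,0],[30,0,0,0,0]])

```text
clock: 2.65
eef_pos: [462.7, -338.9, 24.4]
tool_rot: [3.139, 0.002, -1.211]
force: [0.6, 0.3, 0.4]
width: 54.5
```

```bash
python3 - <<'E'
from h import *
s=st();P=ctrl.camera_params("wrist");im=ctrl.get_image("wrist");cv2.imwrite("pics/w2.png",im[:,:,::-1]);np.save("w2.npy",P)
E
```

```text
2.65 [ 462.7 -338.9   24.4] [ 1.799e+02  1.000e-01 -6.940e+01] [0.6 0.3 0.4] 54.5 [ 0.56  0.84  0.03  1.88 -0.06  0.43 -0.58]
```

View pics/w2.png

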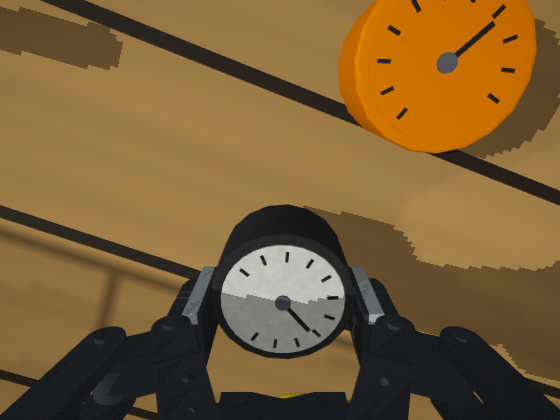

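The gauge is held between both pads (width 54.5), with its dial at (283,302). Next I lift it.

Call:
send_rows(commands=[[30,0,0,-30,0],[30,0,0,-70,0],[30,0,0,-110,-4],[30,0,0,-130,-12],[30,0,0,-130,-20]])

```text
clock: 3.2
eef_pos: [464.9, -340.3, 157.9]
tool_rot: [3.141, -0.004, -0.856]
force: [0.5, -0.3, -2.0]
width: 54.2
```

```bash
python3 - <<'E'
from h import *
P=np.load("w2.npy",allow_pickle=True).item()
g=onz(P,283,301,36);M=R.from_euler('xyz',np.radians([179.9,.1,-69.4])).as_matrix()
print(g,"in tool",M.T@(g-[462.7,-338.9,24.4]))
st();print(delta([530,95,155]))
E
```

```text
[ 466.38690405 -337.56825326   36.        ] in tool [  0.03036628  -3.89947376 -11.60689421]
3.2 [ 464.9 -340.3  157.9] [180.   -0.2 -49. ] [ 0.5 -0.3 -2. ] 54.2 [ 0.62  0.63 -0.05  1.82  0.05  0.69 -0.32]
[-286.05543031 -334.55769467    1.63291169]
```

Call:
send_rows(commands=[[30,-30,-38,0,-8],[30,-60,-76,0,-16],[30,-90,-114,0,-24],[30,-120,-152,0,-32],[30,-150,-190,0,-40]])

```text
clock: 3.7
eef_pos: [510.0, -100.8, 157.2]
tool_rot: [3.139, -0.003, -0.152]
force: [0.8, 0.7, -1.0]
width: 54.3
```

```bash
python3 - <<'E'
from h import *
st();print(delta([531,0,155]))
E
```

```text
3.7 [ 510.  -100.8  157.2] [179.8  -0.2  -8.7] [ 0.8  0.7 -1. ] 54.3 [ 0.29  0.58 -0.22  1.96  0.21  0.62 -0.22]
[   5.4552362  -102.82383699    1.93542055]
```

Call:
send_rows(commands=[[30,2,-40,0,-5],[30,4,-75,0,-10],[30,5,-100,0,-10],[30,5,-103,0,-10],[30,5,-103,0,-10]])

```text
clock: 4.2
eef_pos: [530.3, 0.7, 156.7]
tool_rot: [3.138, -0.002, 0.024]
force: [-1.0, -1.0, -0.8]
width: 54.3
```

```bash
python3 - <<'E'
from h import *
s=st();P=ctrl.camera_params("wrist");im=ctrl.get_image("wrist");cv2.imwrite("pics/w3.png",im[:,:,::-1]);np.save("w3.npy",P)
E
```

```text
4.2 [530.3   0.7 156.7] [ 1.798e+02 -1.000e-01  1.400e+00] [-1.  -1.  -0.8] 54.3 [ 0.12  0.59 -0.26  1.94  0.24  0.64 -0.27]
```

View pics/w3.png

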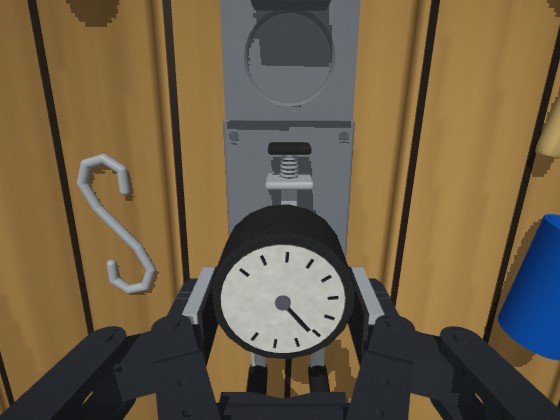

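The wrist view shows the pocket rim (bottom near (290,106), sides at 244 and 335), the pad at (289,148) and the gauge in hand at (283,302). I'll zoom in on the pocket.

```bash
python3 - <<'E'
import cv2
im=cv2.imread("pics/w3.png")
cv2.imwrite("pics/w3z.png",cv2.resize(im[0:200,210:370],None,fx=3.0,fy=3.0,interpolation=cv2.INTER_CUBIC))
E
```

```text
(no output)
```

View pics/w3z.png

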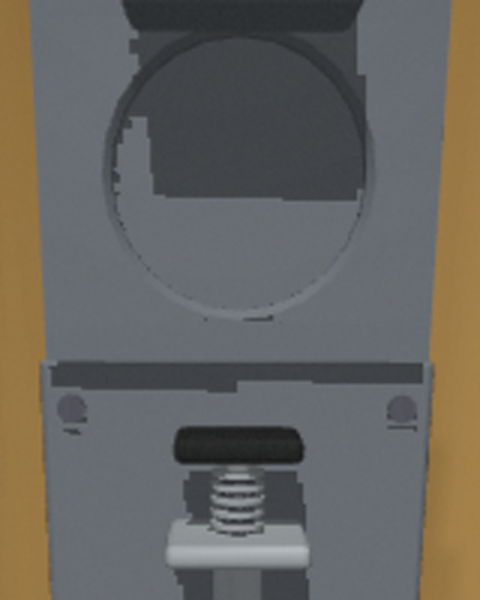

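```bash
python3 - <<'E'
from h import *
P=np.load("w3.npy",allow_pickle=True).item()
f=lambda x,y,z:onz(P,210+(x+.5)/3-.5,(y+.5)/3-.5,z)
pts=np.array([f(103,170,16),f(376,170,16),f(240,321,16),f(140,269,16),f(340,269,16),f(200,313,16),f(290,311,16)])
A=np.c_[2*pts[:,:2],np.ones(len(pts))];c=np.linalg.lstsq(A,(pts[:,:2]**2).sum(1),rcond=None)[0]
print("pocket",c[:2],"r",np.sqrt(c[2]+c[0]**2+c[1]**2));print(pts.round(1))
print("pad front",f(176,430,43),f(301,430,43),"plate",f(168,520,43),f(308,520,43))
print("nest edges",f(33,100,16),f(446,100,16),f(47,355,16),f(434,355,16))
print("gauge", onz(P,283,301,156.7+11.6))
print("grips", onz(P,258,373,91),onz(P,319,373,91))
T=ctrl.camera_params("top")
print(proj(T,[c[0],c[1],16]))
E
```

```text
pocket [532.20796724 102.52861631] r 31.79859719837056
[[500.1 103.6  16. ]
 [563.9 105.1  16. ]
 [533.1  70.4  16. ]
 [508.8  81.9  16. ]
 [556.8  83.   16. ]
 [523.4  72.1  16. ]
 [545.2  73.1  16. ]]
pad front [518.75830038  47.54463055  43.        ] [547.08836307  48.20995599  43.        ] plate [517.12191482  26.68612938  43.        ] [549.72841975  27.44606866  43.        ]
nest edges [484.251477   117.99461137  16.        ] [578.90863532 120.27246652  16.        ] [485.87381349  61.26595506  16.        ] [581.1827664   63.51775274  16.        ]
gauge [529.36699438   5.3643019  168.3       ]
grips [ 515.01904348 -102.74572055   91.        ] [ 556.95776138 -101.83111476   91.        ]
[236.82082192 232.82332194]
```

Call:
send_rows(commands=[[30,1,-40,0,0],[30,2,-80,0,0],[30,0.5,-97.5,30,0],[30,0.5,-97.5,75,0],[30,0.5,-97.5,100,0]])

```text
clock: 4.75
eef_pos: [527.4, 94.6, 53.9]
tool_rot: [3.135, 0.002, 0.021]
force: [-0.6, -0.7, -1.8]
width: 54.3
```

Call:
send_rows(commands=[[30,0,0,0,0],[30,0,0,0,0]])

```text
clock: 4.95
eef_pos: [527.1, 92.8, 53.8]
tool_rot: [3.134, 0.003, 0.018]
force: [0.6, -0.5, -0.7]
width: 54.3
```

```bash
python3 - <<'E'
from h import *
s=st();P=ctrl.camera_params("wrist");im=ctrl.get_image("wrist");cv2.imwrite("pics/w4.png",im[:,:,::-1]);np.save("w4.npy",P)
a=ctrl.get_image("scene");cv2.imwrite("pics/s4.png",cv2.resize(a[160:270,210:370,::-1],None,fx=5,fy=5,interpolation=cv2.INTER_CUBIC))
E
```

```text
4.95 [527.1  92.8  53.8] [179.6   0.2   1. ] [ 0.6 -0.5 -0.7] 54.3 [-0.12  0.77 -0.17  1.97  0.3   0.43 -0.5 ]
```

View pics/w4.png

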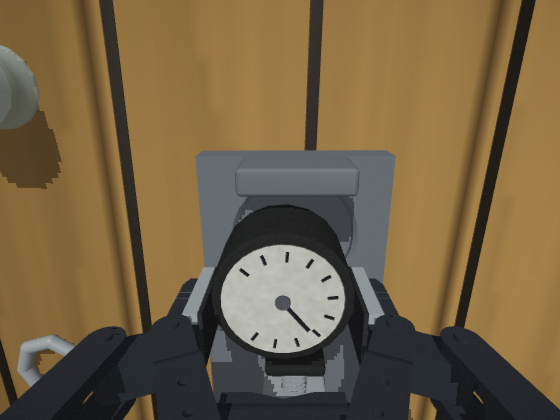

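View pics/s4.png

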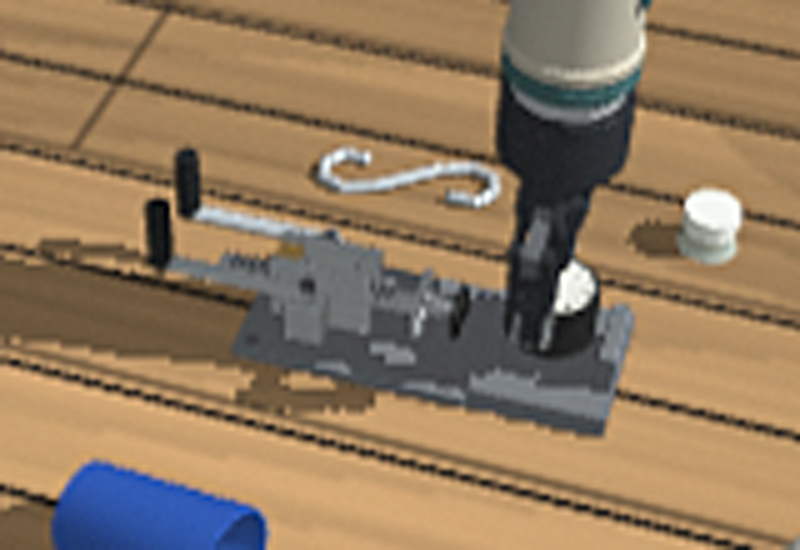

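```bash
python3 - <<'E'
from h import *
import cv2
P=np.load("w4.npy",allow_pickle=True).item()
print(P["cam_to_world"][:3,3])
for v in(153,168,195):print(v,onz(P,297,v,44),onz(P,297,v,16))
print("bs",onz(P,236,168,44),onz(P,358,168,44))
print("rim",onz(P,234,230,16),onz(P,356,230,16))
print("gauge",onz(P,283,301,65.4))
im=cv2.imread("pics/w4.png")
cv2.imwrite("pics/w4z.png",cv2.resize(im[140:260,190:400],None,fx=3.5,fy=3.5,interpolation=cv2.INTER_CUBIC))
E
```

```text
[524.98072699 174.98399735 183.00774394]
153 [530.71359298 150.81876949  44.        ] [531.86835058 145.95122499  16.        ]
168 [530.90158372 144.83924802  44.        ] [532.09420784 138.76726269  16.        ]
195 [531.25349773 133.64573121  44.        ] [532.51700706 125.31906236  16.        ]
bs [506.6330621  144.38165793  44.        ] [555.14890254 145.29643832  44.        ]
rim [501.14610013 106.20393489  16.        ] [562.99452669 107.39975076  16.        ]
gauge [526.24722419  97.48649579  65.4       ]
```

View pics/w4z.png

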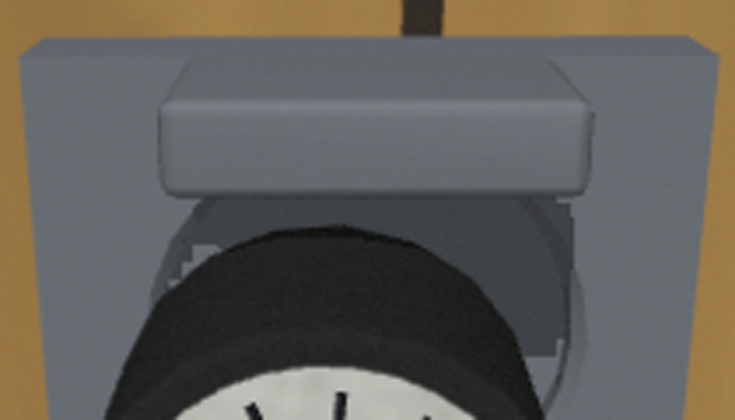

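Call:
send_rows(commands=[[30,3,-3,0,0],[30,6,-5,0,0],[30,6,-5,3,0],[30,6,-5,3,0]])

```text
clock: 5.45
eef_pos: [534.5, 99.0, 52.3]
tool_rot: [3.136, -0.001, 0.019]
force: [-1.1, -0.2, -0.9]
width: 54.3
```

```bash
python3 - <<'E'
from h import *
s=st();P=ctrl.camera_params("wrist");im=ctrl.get_image("wrist");cv2.imwrite("pics/w5.png",im[:,:,::-1]);np.save("w5.npy",P)
cv2.imwrite("pics/w5z.png",cv2.resize(im[100:370,180:410,::-1],None,fx=2.2,fy=2.2,interpolation=cv2.INTER_CUBIC))
print(onz(P,283,301,s['eef_pos'][2]+11.6))
st()
E
```

```text
5.45 [534.5  99.   52.3] [179.7  -0.    1.1] [-1.1 -0.2 -0.9] 54.3 [-0.13  0.77 -0.17  1.95  0.3   0.44 -0.5 ]
[533.61787792 103.72957999  63.9184992 ]
5.5 [534.3  98.9  52.2] [179.7  -0.    1.1] [-0.2  0.2 -0.9] 54.3 [-0.13  0.77 -0.17  1.95  0.3   0.44 -0.5 ]
```

View pics/w5z.png

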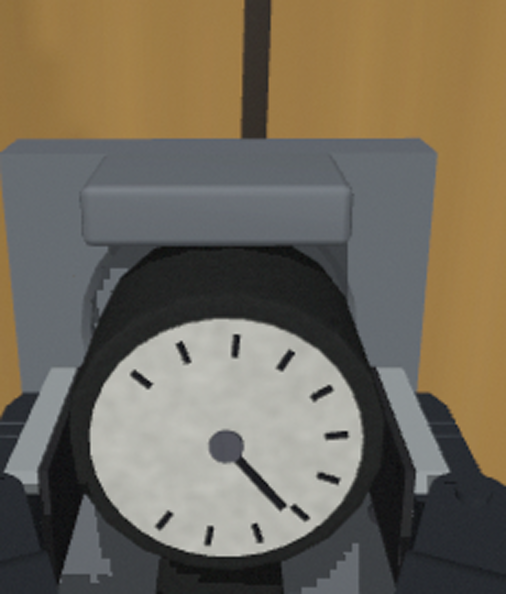

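Call:
send_rows(commands=[[30,-1.5,1,2,0],[30,-1.5,1,5,0],[30,-1.5,1,8,0],[30,-1.5,1,8,0]])

```text
clock: 5.9
eef_pos: [532.4, 97.8, 43.6]
tool_rot: [3.135, 0.001, 0.019]
force: [-0.6, 0.0, -1.2]
width: 54.2
```

Call:
send_rows(commands=[[30,0,0,2,0],[30,0,0,4,0],[30,0,0,6,0],[30,0,0,6,0]])

```text
clock: 6.3
eef_pos: [532.2, 97.8, 37.3]
tool_rot: [3.135, 0.001, 0.019]
force: [-1.3, 0.1, -0.8]
width: 54.5
```

Call:
send_rows(commands=[[30,0,0,1,0],[30,0,0,2,0],[30,0,0,3,0],[30,0,0,3,0]])

```text
clock: 6.7
eef_pos: [532.3, 97.7, 34.5]
tool_rot: [3.135, 0.001, 0.019]
force: [-0.3, 0.1, -0.2]
width: 54.2
```

```bash
python3 - <<'E'
from h import *
s=st();P=ctrl.camera_params("wrist");im=ctrl.get_image("wrist")
cv2.imwrite("pics/w6z.png",cv2.resize(im[100:370,180:410,::-1],None,fx=2.2,fy=2.2,interpolation=cv2.INTER_CUBIC))
print(onz(P,283,301,s['eef_pos'][2]+11.6))
E
```

```text
6.7 [532.3  97.7  34.5] [1.796e+02 1.000e-01 1.100e+00] [-0.3  0.1 -0.2] 54.2 [-0.14  0.8  -0.16  1.96  0.31  0.4  -0.51]
[531.3748025  102.40692486  46.09777179]
```

View pics/w6z.png

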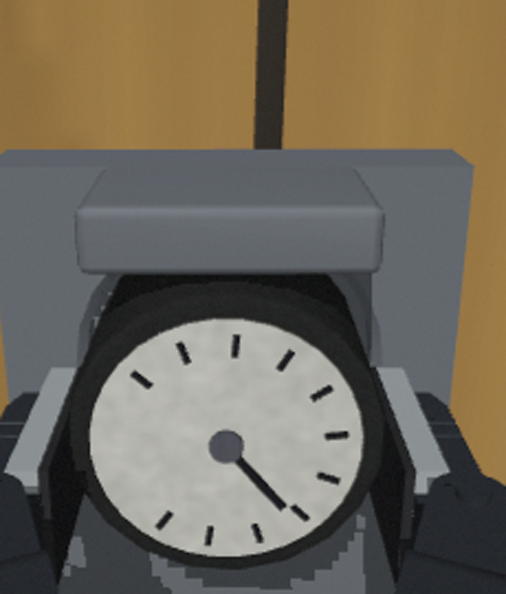

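Call:
send_rows(commands=[[30,0,0,0.7,0],[30,0,0,1.3,0],[30,0,0,1.3,0]])

```text
clock: 7.05
eef_pos: [532.3, 97.7, 34.4]
tool_rot: [3.135, 0.0, 0.019]
force: [-2.7, -0.9, 12.0]
width: 54.2
```

Contact with the floor at TCP z 34.4, where a fully seated gauge was predicted. Now I release it.

Call:
send_rows(commands=[[60,0,0,-0.5,0],[70,0,0,-0.5,0],[80,0,0,-0.5,0],[85,0,0,-0.5,0],[85,0,0,-0.5,0]])

```text
clock: 7.55
eef_pos: [532.2, 97.7, 34.7]
tool_rot: [3.135, 0.001, 0.019]
force: [-0.6, 0.5, -0.4]
width: 84.9
```

Call:
send_rows(commands=[[85,0,0,-20,0],[85,0,0,-55,0],[85,0,0,-95,0],[85,0,0,-110,0],[85,0,0,-110,0]])

```text
clock: 8.05
eef_pos: [534.0, 98.8, 147.1]
tool_rot: [3.136, -0.004, 0.019]
force: [0.4, 0.8, -0.4]
width: 84.9
```

```bash
python3 - <<'E'
from h import *
s=st();P=ctrl.camera_params("wrist");im=ctrl.get_image("wrist");np.save("w7.npy",P)
cv2.imwrite("pics/w7.png",im[:,:,::-1])
a=ctrl.get_image("scene");cv2.imwrite("pics/s7.png",cv2.resize(a[160:270,210:370,::-1],None,fx=5,fy=5,interpolation=cv2.INTER_CUBIC))
E
```

```text
8.05 [534.   98.8 147.1] [179.7  -0.2   1.1] [ 0.4  0.8 -0.4] 84.9 [-0.08  0.62 -0.24  1.91  0.24  0.64 -0.45]
```

View pics/w7.png

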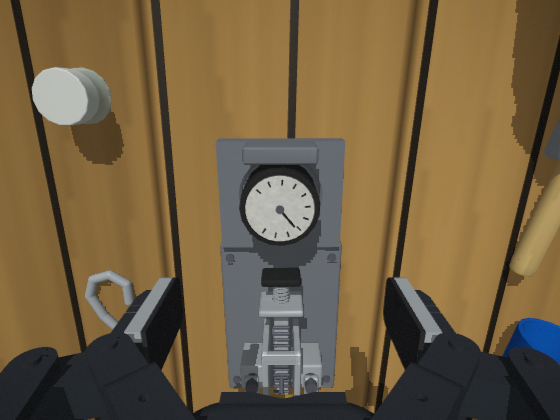

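View pics/s7.png

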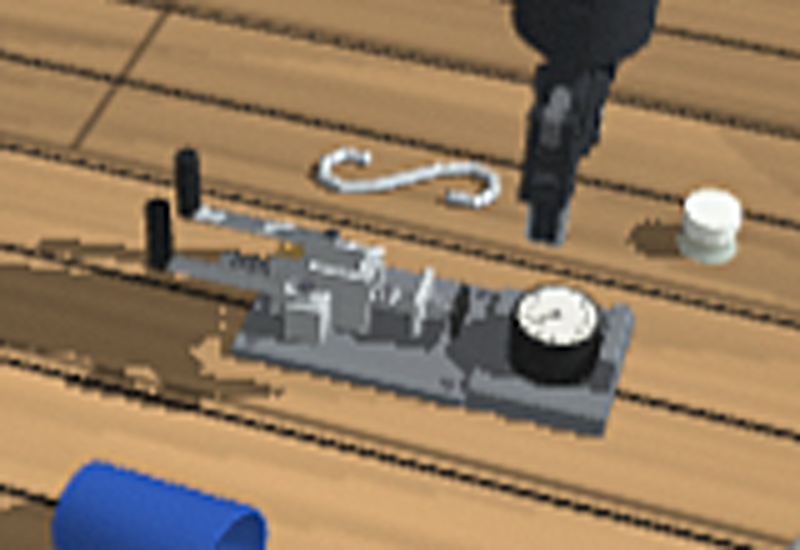

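Call:
send_rows(commands=[[85,0,48,0,0],[85,0,96,0,0],[85,0,144,0,0],[85,1,192,0,0],[85,1,236,0,0]])

```text
clock: 8.65
eef_pos: [536.1, -140.0, 144.2]
tool_rot: [3.135, 0.004, 0.018]
force: [0.6, -0.3, -0.3]
width: 85.0
```

Call:
send_rows(commands=[[85,0,0,0,0],[85,0,0,0,0]])

```text
clock: 8.85
eef_pos: [534.6, -141.5, 142.2]
tool_rot: [3.136, 0.008, 0.015]
force: [-0.3, 1.0, -0.2]
width: 85.0
```

```bash
python3 - <<'E'
from h import *
P=np.load("w7.npy",allow_pickle=True).item()
print("gauge",onz(P,280,208.5,46),"pad",onz(P,281,268.5,43))
s=st();P=ctrl.camera_params("wrist");im=ctrl.get_image("wrist");np.save("w8.npy",P)
cv2.imwrite("pics/w8.png",im[:,:,::-1])
E
```

```text
gauge [531.65284211 102.88451415  46.        ] pad [533.16719093  55.26815552  43.        ]
8.85 [ 534.6 -141.5  142.2] [179.7   0.5   0.8] [-0.3  1.  -0.2] 85.0 [ 0.38  0.64 -0.27  1.88  0.28  0.66 -0.05]
```

View pics/w8.png

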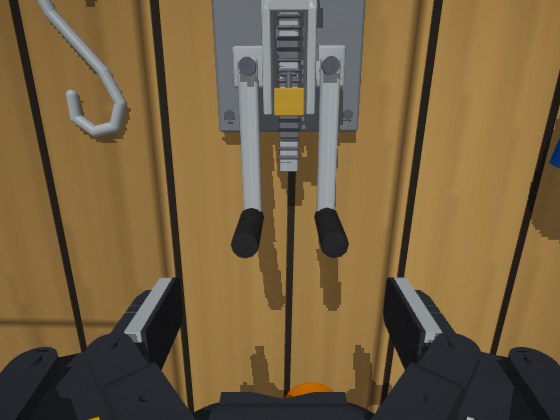

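```bash
python3 - <<'E'
from h import *
P=np.load("w7.npy",allow_pickle=True).item()
print("pad",onz(P,281,268.5,21))
P=np.load("w3.npy",allow_pickle=True).item()
print("pad",onz(P,289.5,142.9,21))
P=np.load("w8.npy",allow_pickle=True).item()
im=cv2.imread("pics/w8.png")
cv2.imwrite("pics/w8z.png",cv2.resize(im[190:270,210:370],None,fx=5,fy=5,interpolation=cv2.INTER_CUBIC))
print(P["cam_to_world"][:3,3])
E
```

```text
pad [533.38605539  43.43949732  21.        ]
pad [533.68879236  44.83305701  21.        ]
[533.34113558 -59.47912916 271.5252936 ]
```

View pics/w8z.png

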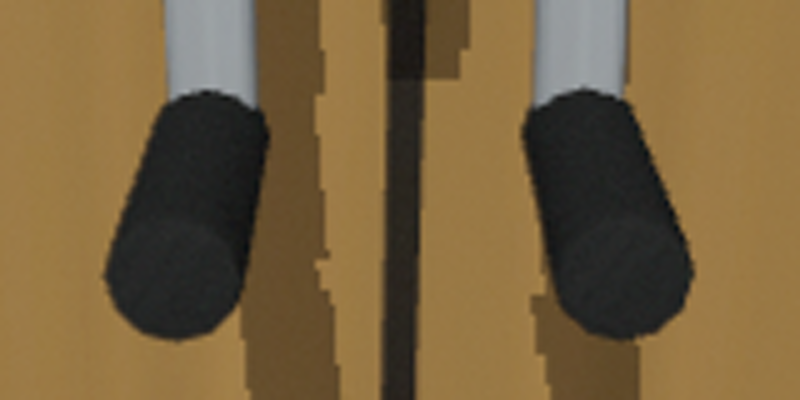

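```bash
python3 - <<'E'
from h import *
P=np.load("w8.npy",allow_pickle=True).item()
a=onz(P,244.7,245.5,91);b=onz(P,335.1,245.5,91);m=(a+b)/2;print(a,b,m)
st();print(delta([m[0],m[1],65]))
E
```

```text
[ 512.12284663 -142.67552264   91.        ] [ 562.38991308 -141.76878379   91.        ] [ 537.25637986 -142.22215321   91.        ]
8.9 [ 535.1 -139.4  142.6] [179.7   0.4   1. ] [ 0.4 -0.3 -0.1] 85.1 [ 0.38  0.64 -0.27  1.88  0.28  0.66 -0.05]
[ 2.61113174  2.42862373 77.61769253]
```

Call:
send_rows(commands=[[85,2,2,20,0],[85,2,2,45,0],[85,2,2,65,0],[85,2,2,77,0],[85,2,2,77,0]])

```text
clock: 9.4
eef_pos: [535.5, -139.7, 63.9]
tool_rot: [3.138, 0.011, 0.021]
force: [-0.3, 0.7, 0.3]
width: 85.2
```

```bash
python3 - <<'E'
from h import *
s=st();P=ctrl.camera_params("wrist");im=ctrl.get_image("wrist");np.save("w9.npy",P)
cv2.imwrite("pics/w9.png",im[:,:,::-1])
st();print(delta([537.2,-142,65]))
E
```

```text
9.4 [ 535.5 -139.7   63.9] [179.8   0.6   1.2] [-0.3  0.7  0.3] 85.2 [ 0.34  0.77 -0.22  1.91  0.33  0.5  -0.09]
9.45 [ 536.4 -140.2   65. ] [179.8   0.5   1.2] [ 0.1 -0.1  0.2] 85.3 [ 0.34  0.77 -0.22  1.91  0.33  0.51 -0.09]
[ 0.80970708  1.82449141 -0.00833768]
```

View pics/w9.png

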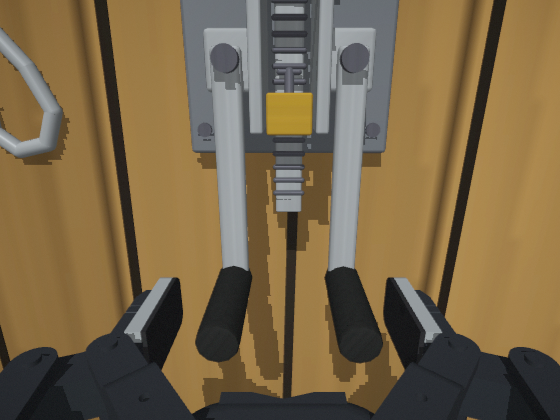

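Call:
send_rows(commands=[[75,1.5,1,0,0],[68,1.5,1,0,0],[62,1.5,1,0,0],[55,1.5,1,0,0],[49,1.5,1,0,0]])

```text
clock: 9.95
eef_pos: [537.9, -141.6, 66.1]
tool_rot: [3.137, 0.008, 0.02]
force: [-1.3, -0.2, 3.7]
width: 49.2
```

Call:
send_rows(commands=[[46,0,0,0,0],[43,0,0,0,0],[43,0,0,0,0],[43,0,0,0,0]])

```text
clock: 10.35
eef_pos: [537.9, -141.6, 66.4]
tool_rot: [3.137, 0.008, 0.02]
force: [-2.2, 0.9, 5.2]
width: 42.8
```

```bash
python3 - <<'E'
from h import *
s=st();P=ctrl.camera_params("wrist");im=ctrl.get_image("wrist");np.save("w10.npy",P)
cv2.imwrite("pics/w10.png",im[:,:,::-1])
t=ctrl.get_image("top");cv2.imwrite("pics/t10.png",cv2.resize(t[200:270,210:360,::-1],None,fx=5,fy=5,interpolation=cv2.INTER_CUBIC))
st()
E
```

```text
10.35 [ 537.9 -141.6   66.4] [179.7   0.4   1.1] [-2.2  0.9  5.2] 42.8 [ 0.34  0.76 -0.22  1.91  0.33  0.51 -0.09]
10.45 [ 537.9 -141.7   66.4] [179.7   0.5   1.1] [-1.5  0.2  5.1] 43.0 [ 0.34  0.76 -0.22  1.91  0.33  0.51 -0.09]
```

View pics/w10.png

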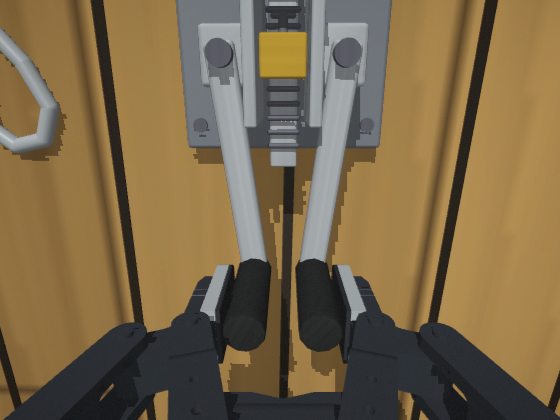

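View pics/t10.png

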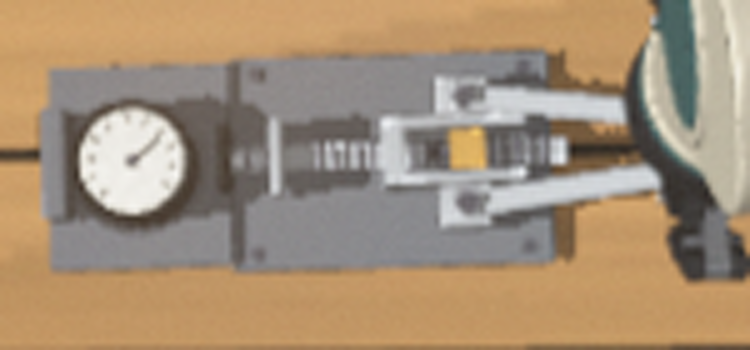

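```bash
python3 - <<'E'
from h import *
P=np.load("w9.npy",allow_pickle=True).item();Q=np.load("w10.npy",allow_pickle=True).item()
for z in(21,32,38):print(z,onz(P,289,211,z)[:2],onz(Q,283.5,165,z)[:2],(onz(Q,283.5,165,z)-onz(P,289,211,z))[1])
a=cv2.imread("pics/w9.png")[150:230,240:340];b=cv2.imread("pics/w10.png")[110:190,235:335]
cv2.imwrite("pics/cmp.png",cv2.resize(np.hstack([a,b]),None,fx=4,fy=4,interpolation=cv2.INTER_CUBIC))
# plate stroke in top
T=ctrl.camera_params("top")
for x in(318,276):print(onz(T,210+x/5,231,43))
E
```

```text
21 [ 536.92700726 -117.10010139] [536.12995272 -95.82343211] 21.276669280977302
32 [ 536.75024687 -113.3260785 ] [536.13782945 -93.55347548] 19.772603014130013
38 [ 536.6538321  -111.26752056] [536.14212585 -92.31531733] 18.952203232213293
[533.017648    16.46420876  43.        ]
[533.17999477  35.4495461   43.        ]
```

View pics/cmp.png

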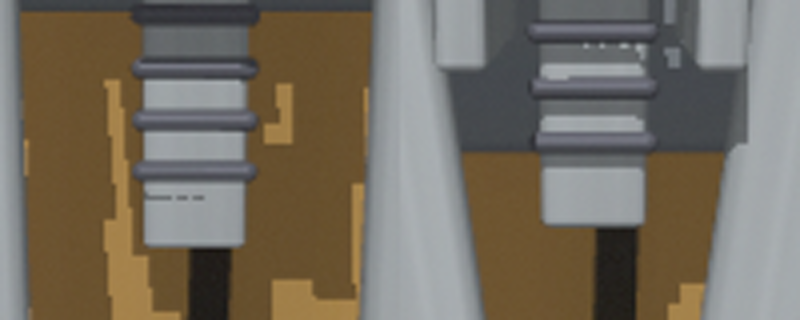

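Call:
send_rows(commands=[[50,0,0,0,0],[57,0,0,0,0],[64,0,0,0,0],[71,0,0,0,0],[71,0,0,0,0]])

```text
clock: 10.95
eef_pos: [538.3, -141.7, 66.5]
tool_rot: [3.136, 0.007, 0.02]
force: [0.3, -0.3, -0.9]
width: 70.7
```

Call:
send_rows(commands=[[66,0,0,0,0],[60,0,0,0,0],[55,0,0,0,0],[52,0,0,0,0],[52,0,0,0,0]])

```text
clock: 11.45
eef_pos: [537.9, -142.1, 67.0]
tool_rot: [3.136, 0.008, 0.019]
force: [-1.4, 0.3, 5.6]
width: 52.2
```

```bash
cat >> h.py <<'E'
def look(k):
    s=st();P=ctrl.camera_params("wrist");im=ctrl.get_image("wrist");np.save(f"w{k}.npy",P)
    t=ctrl.get_image("top");a=ctrl.get_image("scene")
    f=lambda i,y,x,s:cv2.resize(i[y[0]:y[1],x[0]:x[1],::-1],None,fx=s,fy=s,interpolation=cv2.INTER_CUBIC)
    top=f(t,(212,252),(215,315),6);sc=f(a,(195,255),(270,340),6);wr=f(im,(60,180),(230,340),3)
    c=np.zeros((600,800,3),np.uint8);c[:240,:600]=top;c[240:600,:420]=sc;c[240:600,430:760]=wr
    cv2.imwrite(f"pics/c{k}.png",c);cv2.imwrite(f"pics/traw{k}.png",t[:,:,::-1]);cv2.imwrite(f"pics/sraw{k}.png",a[:,:,::-1])
E
python3 -c "
from h import *
look(11)"
```

```text
11.45 [ 537.9 -142.1   67. ] [179.7   0.4   1.1] [-1.4  0.3  5.6] 52.2 [ 0.35  0.76 -0.22  1.91  0.33  0.51 -0.09]
```

View pics/c11.png

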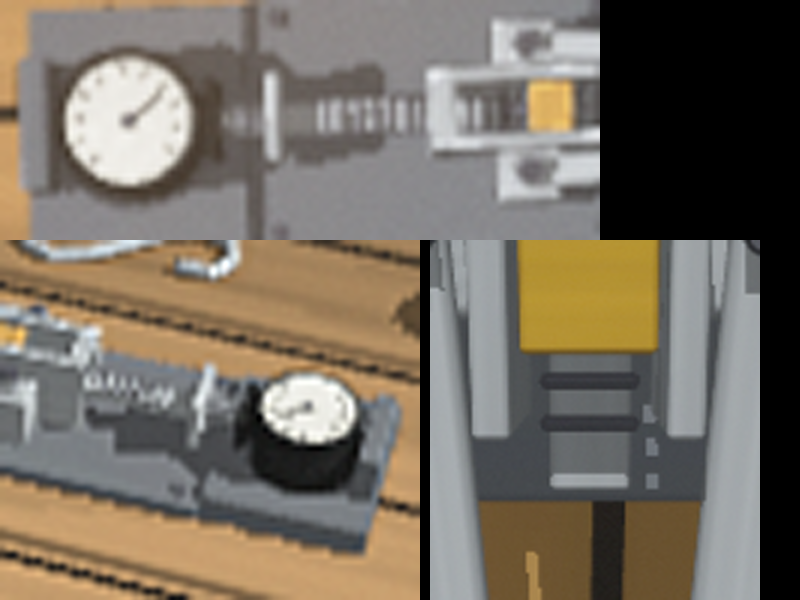

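The bar has moved about 30 mm and the pad almost touches the gauge. I let out, then squeeze again in stages.

Call:
send_rows(commands=[[58,0,0,0,0],[65,0,0,0,0],[71,0,0,0,0],[71,0,0,0,0],[71,0,0,0,0]])

```text
clock: 12.1
eef_pos: [538.2, -142.0, 67.0]
tool_rot: [3.136, 0.007, 0.019]
force: [-0.2, -0.3, -1.0]
width: 70.8
```

Call:
send_rows(commands=[[66,0,0,0,0],[60,0,0,0,0],[55,0,0,0,0],[52,0,0,0,0],[52,0,0,0,0]])

```text
clock: 12.6
eef_pos: [537.9, -142.4, 67.6]
tool_rot: [3.135, 0.008, 0.019]
force: [-2.5, -0.1, 6.5]
width: 52.2
```

```bash
python3 -c "
from h import *
look(12)"
```

```text
12.6 [ 537.9 -142.4   67.6] [179.6   0.4   1.1] [-2.5 -0.1  6.5] 52.2 [ 0.35  0.76 -0.22  1.91  0.33  0.51 -0.09]
```

View pics/c12.png

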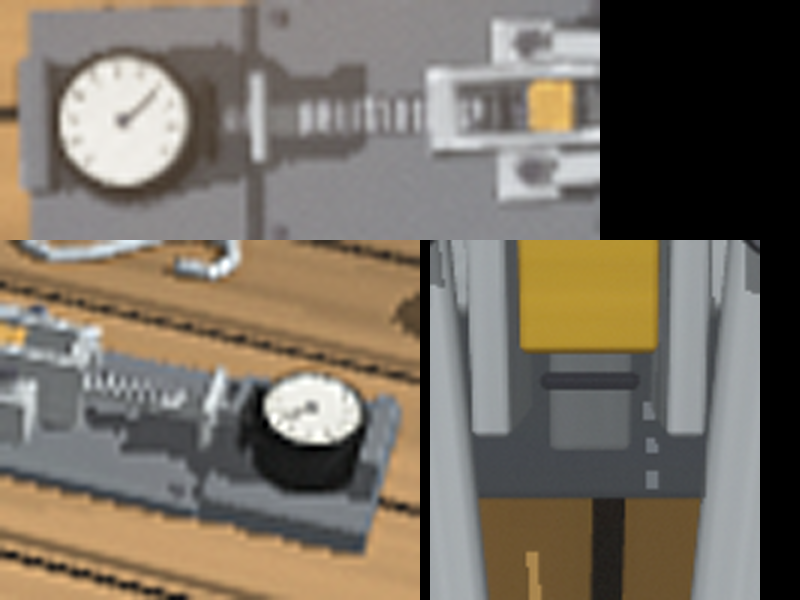

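```bash
cat > m.py <<'E'
import sys
from h import *
T=ctrl.camera_params("top")
def meas(k):
    t=cv2.imread(f"pics/traw{k}.png");g=cv2.cvtColor(t,cv2.COLOR_BGR2GRAY).astype(float)
    mk=cv2.inRange(cv2.cvtColor(t,cv2.COLOR_BGR2HSV),(0,0,170),(180,50,255))
    n,l,s,c=cv2.connectedComponentsWithStats(mk[215:250,220:252]);i=1+np.argmax(s[1:,4]);d=c[i]+[220,215]
    r=np.vstack([g[224:229,253:268],g[234:238,253:268]]).mean(0);j=r.argmax();w=np.clip(r[max(0,j-2):j+3]-np.median(r),0,None);x=(w*np.arange(max(0,j-2),max(0,j-2)+len(w))).sum()/w.sum()+253
    Y=onz(T,x,231,43)[1];G=onz(T,*d,46)
    print(k,"dial px",d.round(2),s[i,4],"gauge y",G.round(1)[:2],"plate px",x.round(2),"y",Y.round(1),"back-plate",round(G[1]-28-Y,1))
for k in sys.argv[1:]:meas(k)
E
python3 m.py 11 12
```

```text
11 dial px [235.82 231.78] 339 gauge y [531.7 101.5] plate px 259.84 y 47.6 back-plate 26.0
12 dial px [235.   231.81] 339 gauge y [531.6 103.4] plate px 257.49 y 52.9 back-plate 22.5
```

Call:
send_rows(commands=[[50,0,0,0,0],[48,0,0,0,0],[46.5,0,0,0,0],[46.5,0,0,0,0],[46.5,0,0,0,0]])

```text
clock: 13.25
eef_pos: [537.9, -142.4, 68.5]
tool_rot: [3.135, 0.007, 0.019]
force: [-3.0, 0.4, 9.3]
width: 46.9
```

```bash
python3 -c "
from h import *
look(13)"; python3 m.py 11 12 13
```

```text
13.25 [ 537.9 -142.4   68.5] [179.6   0.4   1.1] [-3.   0.4  9.3] 46.9 [ 0.35  0.76 -0.22  1.91  0.33  0.51 -0.09]
11 dial px [235.82 231.78] 339 gauge y [531.7 101.5] plate px 259.84 y 47.6 back-plate 26.0
12 dial px [235.   231.81] 339 gauge y [531.6 103.4] plate px 257.49 y 52.9 back-plate 22.5
13 dial px [235.   231.81] 339 gauge y [531.6 103.4] plate px 255.71 y 56.9 back-plate 18.5
```

View pics/c13.png

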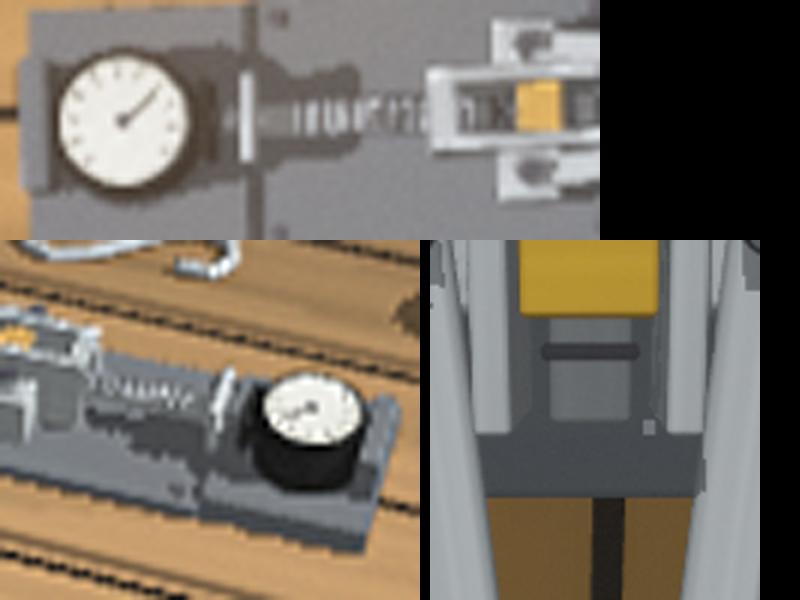

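```bash
python3 - <<'E'
from h import *
T=ctrl.camera_params("top")
g=cv2.cvtColor(cv2.imread("pics/top0.png"),cv2.COLOR_BGR2GRAY)
print("top0",[(c,int(g[226:237,c].mean())) for c in range(256,278)])
g=cv2.cvtColor(cv2.imread("pics/traw13.png"),cv2.COLOR_BGR2GRAY)
print("13",[(c,int(g[226:237,c].mean())) for c in range(242,262)])
# wrist w3/w7 plate & pad at z43
im=cv2.imread("pics/w7.png");cv2.imwrite("pics/w7z.png",cv2.resize(im[220:330,220:340],None,fx=5,fy=5,interpolation=cv2.INTER_CUBIC))
print(ctrl.camera_params("wrist")["cam_to_world"][:3,3]); s=cv2.imread("pics/sraw13.png");s0=cv2.imread("pics/scene0.png")
f=lambda i:cv2.resize(i[205:250,285:345],None,fx=6,fy=6,interpolation=cv2.INTER_CUBIC)
cv2.imwrite("pics/s13z.png",np.hstack([f(s0),f(s)]))
E
```

```text
top0 [(256, 100), (257, 93), (258, 114), (259, 133), (260, 138), (261, 112), (262, 79), (263, 67), (264, 86), (265, 130), (266, 127), (267, 132), (268, 120), (269, 105), (270, 104), (271, 110), (272, 191), (273, 202), (274, 144), (275, 112), (276, 110), (277, 111)]
13 [(242, 230), (243, 222), (244, 216), (245, 160), (246, 91), (247, 71), (248, 74), (249, 73), (250, 72), (251, 86), (252, 104), (253, 111), (254, 108), (255, 203), (256, 201), (257, 136), (258, 114), (259, 112), (260, 111), (261, 111)]
[536.21088417 -60.28094053 197.76332214]
```

View pics/w7z.png

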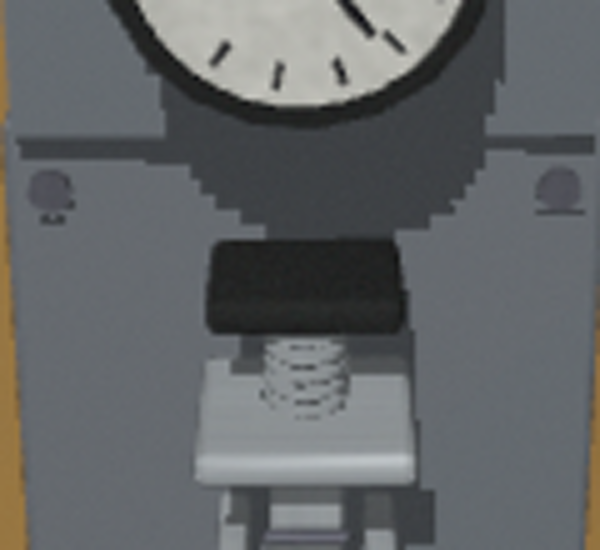

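View pics/s13z.png

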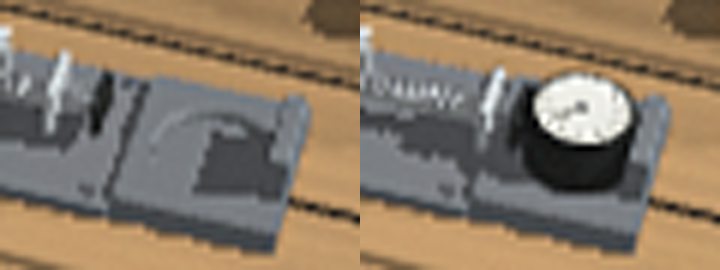

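View pics/traw13.png

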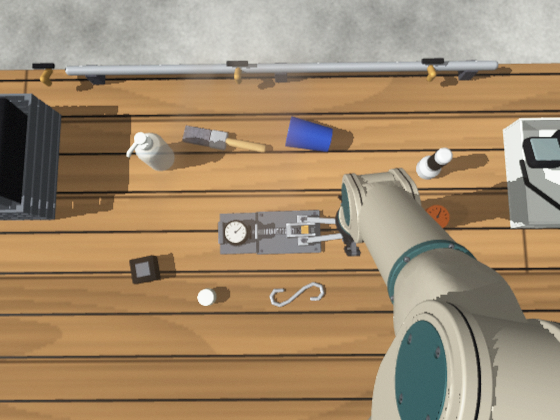

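```bash
python3 -c "
from h import *
look(14)"; python3 m.py 13 14
```

```text
13.4 [ 537.9 -142.4   68.5] [179.6   0.4   1.1] [-2.2 -0.1  9.2] 46.8 [ 0.35  0.76 -0.22  1.91  0.33  0.51 -0.09]
13 dial px [235.   231.81] 339 gauge y [531.6 103.4] plate px 255.71 y 56.9 back-plate 18.5
14 dial px [235.   231.81] 339 gauge y [531.6 103.4] plate px 255.71 y 56.9 back-plate 18.5
```

The other things in view are undisturbed: soap, brush, cup, torch, hook, jar and weight. The gauge is at (235,232), held between pad and backstop, and the reading is steady. I'm handing in while still squeezing.

```bash
python3 -c "
from cell import ctrl
print(ctrl.finish_job())"
```

```text
the job is handed in; nothing more can be done
None
```

The gauge is in the clamp's pocket, face up, and I handed the job in at about 13.4 s with the handles still squeezed. I set the gauge on the pocket floor (12 N contact, at the height expected for a full seat) and let go. Then I pumped the handles three times, the last to 46.8 mm over the grips.

**Last checks:**
- **Spring:** it looks pressed in about half-way. Two readings from the top camera gave about 8–8.5 mm and about 9.5 mm of the 18 mm travel, so they differ by about 1 mm.
- **Gauge:** the pad pushed it about 2 mm towards the backstop. It then stayed put through the rest of the last squeeze, and the final readings were steady.
- **Other things:** everything visible in the last top picture was where it started. The arm hid the yellow gauge, and partly the orange one, so I could not check those two at the end.

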